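# Clamp a bearing ring in the fixture with its thumbscrew

## Task

Slide the brown bearing ring along the steel fixture plate, without lifting it, until it rests against both locating pins under the clamp. Then turn the knurled thumbscrew clockwise until its head seats firmly on the brass boss; stop as soon as the resistance rises clearly, without forcing it further. Leave the ring against the pins, let go, and leave the ball joint, steel bush and grey tape roll beside the fixture where they stand.

Things in the scene. Friction and masses are not known exactly. Their poses are not given: they have to be found in the camera images.
- fixture: clamping fixture fixed to the bench: steel plate 270x150x12 mm, two pins (14 mm wide, tops 34 mm above bench) at x +30, y +-60 mm, blue column at x +99, blue arm over x +34 to +116 mm, 36 mm wide, top 59 mm above bench, brass boss on it (24 mm wide, top 73 mm). Origin on the bench under the ring's final place; x points along the plate (-145 to +125 mm) to the clamp, z up
- nest (a point): where the ring's centre lies when the ring rests on the plate against both pins, 22 mm above the bench; axes as the fixture's
- ring_centre (a point): centre (half-way up) of the loose brown bearing ring, 120 mm outside and about 95 mm inside diameter, 20 mm high, 0.25 to 0.5 kg, lying flat on the plate 30 to 72 mm short of its place (towards -x of the fixture)
- bearing_ring: the same ring; origin at the centre of its underside, z up
- clamp_screw: the rising part of the clamp screw with its sprung brass foot under the arm. Sinks but does not turn. Origin on the screw axis at the underside of the head: 53 mm along the fixture's x, 73 mm above the bench when the head just meets the boss, 2.2 to 4.2 mm higher at the start. The foot clears the ring at the start and meets it 1.2 mm before the head seats, with hardly any added torque
- screw_head (a point): centre of the knurled thumbscrew head, upright, 32 mm diameter, 24 mm high. Clockwise from above screws it down 1 mm per radian, 2.2 to 4.2 rad to go, with 0.06 N m friction. Once seated the shank stops dead and the head's built-in spring winds up, 1.5 N m per radian: 0.3 to 0.5 N m is firm, 0.9 N m too much. The head springs back when let go, the shank stays
- ball_joint: bystander: upright steel ball joint with pin, 47 mm wide, 99 mm tall; origin under it
- steel_bush: bystander: upright steel tube, 42 mm diameter, 66 mm tall; origin under it
- tape_grey: bystander: roll of grey tape lying flat, 85 mm diameter, 25 mm high; origin under it
- shank: the threaded shank inside the boss, turned by the head through a torsion spring; same origin and axes as the head when slack. The angle by which the head is turned clockwise ahead of the shank shows the torque, 1.5 N m per radian
- thumbscrew: the knurled head itself; origin on its axis at its underside, x axis along the red line on its top, z up
Things that resemble listed ones, but are neither listed nor needed, are in the scene too. What is shaped like the bearing_ring but red is not meant.

How it is judged:
On the way, in this order (a step that is already met when the one before it is completed fails the run):
1. the ring lies flat on the plate against both pins, the screw still up (distance between ring_centre and nest below 0.004 m and z of clamp_screw in the frame of fixture above 0.0745 m), for 0.2 s.
2. the screw is right down and its head is turned firm, with at least about 0.22 N m (0.15 rad of spring) (z of clamp_screw in the frame of fixture below 0.0732 m and angle between the x axis of thumbscrew and the x axis of shank, either way round above 0.15 rad and distance between ring_centre and nest below 0.004 m), for 0.1 s.
At the end, for the whole second after the job is handed in: the ring rests flat on the plate within 4 mm of its place against both pins; the screw head is down on the boss (within 0.2 mm, a fifth of a radian) and its foot presses on the ring with more than 2 N; everything is released and at rest (distance between ring_centre and nest below 0.004 m and angle between bearing_ring's own z axis and vertical below 0.05 rad and z of clamp_screw in the frame of fixture below 0.0732 m and contact force between clamp_screw and bearing_ring above 2 N and linear speed of bearing_ring below 0.01 m/s); the robot touches nothing.
It fails at once if the screw is forced with more than 0.9 N m (spring wound by more than 0.6 rad) (angle between the x axis of thumbscrew and the x axis of shank, either way round above 0.6 rad).
It fails at once if the ring is lifted or tipped (z of ring_centre in the frame of fixture above 0.034 m or angle between bearing_ring's own z axis and vertical above 0.25 rad).
It fails at once if a bystander is moved more than 30 mm or tipped (distance of any of ball_joint, steel_bush, tape_grey from where it was at the start of the episode above 0.03 m or angle between any of ball_joint, steel_bush's own z axis and vertical above 0.5 rad).
It also fails if it takes over 72 s, if anything falls off the work surface, if the arm or the gripper's body presses on something with over 40 N, if the wrist force passes 120 N, or if a joint passes its speed limit or range.

## Robot

A 7-joint arm with a two-finger parallel gripper is mounted at the origin on a cart in front of the work surface, level with it; the furniture and walls round the work are solid. World frame = base frame: x ahead of the robot, y to its left, z up, the work surface at z = 0. Lengths are in m, angles in rad, forces in N, time in s.
With the tool pointing down it reaches from about 0.35 to 0.9 m from the base axis. Payload 8.1 kg.
Tool frame: the origin (TCP) lies midway between the tips of the shut fingers; the grasp point (between the pads) lies 19 mm behind it; z points along the fingers, y is the line along which they close (so a half turn about z gives the same grasp; the last joint's range is limited). The gripper opens to 92 mm and grips with 3 to 60 N. Pads are 19 mm wide; open, the fingers measure 130 mm over their backs; the gripper's body (75 mm by 190 mm) begins 47 mm behind the grasp point.
Start: joints at [1.172, 0.434, 0.025, 1.573, -0.012, 1.134, -0.075], TCP at [0.182, -0.598, 0.227] pointing down, gripper open.
Joint ranges: [-2.62, 2.62], [-0.44, 2.09], [-1.27, 1.32], [0.08, 2.57], [-1.32, 4.46], [0.12, 2], [-2.74, 2.74]. Speed limits (rad/s): [2.22, 2.22, 3.01, 3.01, 3.14, 3.14, 3.14].

## Interface

Orientations are given as a 3x3 rotation matrix whose columns are the frame's x, y, z axes.
In Python, from rig import sensors, viewer, ctrl gives the robot as it stands.
- The arm moves only by the tool carry_out, never from a script. Its argument "steps" is a list of rows, each an object of numbers: "fingers": the opening, from 0 (shut) to 1 (fully open); "tx", "ty", "tz": the shift along the tool's x, y, z in mm; "twist": the turn about the tool's z in rad. A call has 1 to 10 rows; each row shifts and turns the commanded pose from where the row before left it, along the tool's axes as they then stand; what a row does not reach is not made up. A row lasts 1/10 s, in which the tool goes at most 50 mm and 8.59 degrees, less where a joint would pass 70% of its speed; a pose out of reach is approached as far as the arm can. A call with a gripper value outside its range is refused whole. The fingers move at their own pace and stop on an object; "force" is the grip in N (left out, the last holds). Time passes only in rows, so rows that do not move let the fingers close. It gives the time, the measured TCP pose, the force, the opening and the grip force at its end, in the units of the state.
- sensors.read_state(): the state, without advancing time (a new reading comes with each control period).
- viewer.snapshot(name): name is "scene" or "top"; returns a dict with "color" (420x560x3 uint8, red, green, blue), "fovy" (degrees; the focal length in pixels is half the picture's height over the tangent of half this angle, whatever the lens; pixels are square), "cx", "cy" (the principal point, pixels), "D" ([k1, k2, p1, p2, k3] as OpenCV has them; the pictures are not rectified), "R" (3x3) and "t" (3): a world point X has camera coordinates R X + t. Camera axes: x right, y down, z forward; pixel columns grow to the right and rows downward; lengths in m; the calibration is good to about 2 mm. A picture is of the moment at which its call begins. There is no depth.
- ctrl.hand_in(): hands the job in; it is judged then, once.
The state is a dict: "t": time; "joints": joint angles; "joint_vel": joint speeds; "tau": joint torques, N m; "eef_pos": TCP position; "tool_rot": TCP orientation; "wrist_force": force on the tool from outside, world axes, zero at the start; "wrist_torque": the same for the moment, N m; "gripper_width": finger opening in m; "gripper_force": force on a finger pad.
Only numpy, scipy, OpenCV 4.12 (cv2) and the standard library are available. Lean on these libraries where they do the work, as an engineer would, in place of code of your own. Each camera call takes 0.05 s, during which the arm holds its last target. There are 200 camera calls.

## Working session

There is one attempt and no reset: what is moved stays moved. The work goes in short steps, Python scripts to look and compute and a tool call to move; the robot and the scene stay as the last step left them, time stands still between calls to the robot, and variables do not carry over. Pictures are saved under pics/ and viewed, at most 10 in all, crops included, and the job is handed in when it is done.

Besides the shell and the picture viewer there is one more tool, called after "Request:" as name(argument=value, ...), one argument or row to a line, values as JSON. carry_out: Moves the arm, as the interface text tells. Its arguments: {"type":"object","properties":{"steps":{"type":"array"},"force":{"type":"number"}},"required":["steps"]}

```bash
mkdir -p pics
python3 - <<'E'
from rig import sensors, viewer
import cv2,numpy as np,pickle
S={}
for n in("scene","top"):
    s=viewer.snapshot(n);S[n]=s
    cv2.imwrite(f"pics/{n}0.png",cv2.resize(s["color"][:,:,::-1],(784,588)))
    print(n,s["fovy"],s["cx"],s["cy"],s["D"],np.round(s["R"],3).tolist(),s["t"])
pickle.dump(S,open("s0.pkl","wb"))
st=sensors.read_state();print(st)
E
```

```text
scene 46.18979273626487 282.78423967996434 212.79715011016233 [-0.07651311  0.          0.          0.          0.        ] [[-0.775, -0.631, -0.016], [-0.479, 0.604, -0.637], [0.411, -0.486, -0.771]] [0.4919293 0.2261524 0.8109941]
top 54.81925595319343 276.8371220118736 213.06710672606184 [-0.11369887  0.          0.          0.          0.        ] [[-0.028, -0.999, -0.04], [-0.996, 0.032, -0.088], [0.089, 0.037, -0.995]] [0.17564599 0.50886573 0.89746027]
{'t': 0.1, 'joints': array([ 1.17241958,  0.43513487,  0.02498802,  1.57400902, -0.01160315,
        1.13399223, -0.07510335]), 'joint_vel': array([-0.00025251,  0.00064687, -0.00085528, -0.00100161,  0.00010534,
       -0.0009058 ,  0.00186758]), 'tau': array([ 3.16203630e-03, -6.69131899e+01,  9.87872109e-01, -3.15147829e+01,
       -6.05272455e-02,  3.73633672e-02, -6.74642848e-06]), 'eef_pos': array([ 0.18198562, -0.59743969,  0.22603394]), 'tool_rot': array([[ 9.56601407e-01,  2.91399153e-01, -5.30454712e-04],
       [ 2.91399607e-01, -9.56600541e-01,  1.29385025e-03],
       [-1.30406397e-04, -1.39227326e-03, -9.99999022e-01]]), 'wrist_force': array([0.99838587, 0.32644924, 0.82447666]), 'wrist_torque': array([-0.01979012,  0.07028291,  0.04175559]), 'gripper_force': 0.0, 'gripper_width': 0.09143349836450808}
```

View pics/top0.png

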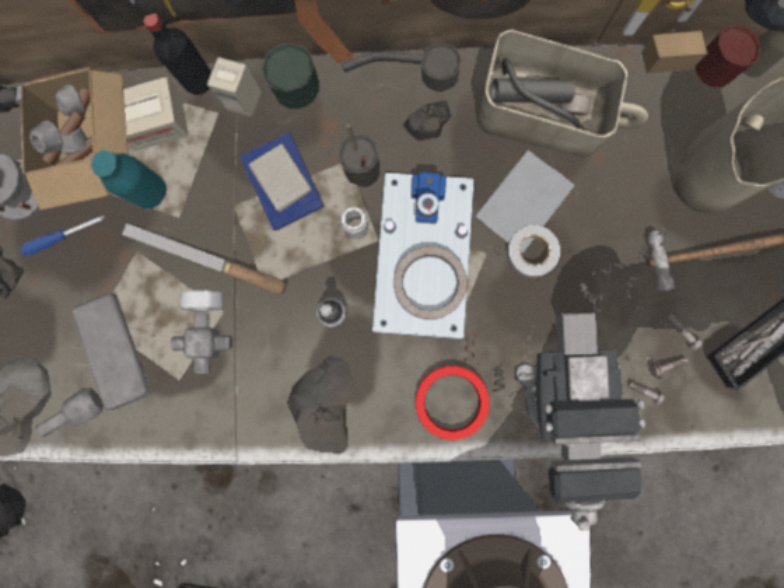

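View pics/scene0.png

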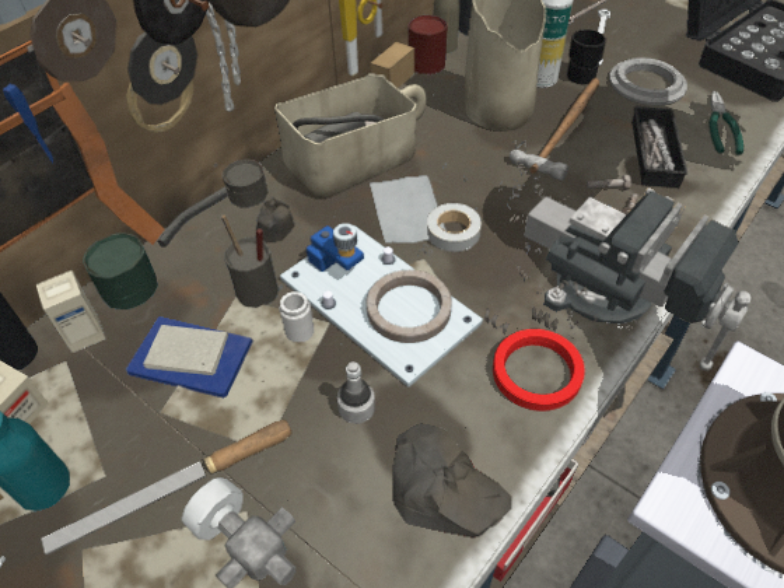

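The top view shows the white plate with corners near (387,173), (473,178), (463,338) and (374,331). The brown ring is at (430,281), the pins at (390,226) and (462,230), and the screw head at (428,203). The bush, ball joint and tape roll sit at (354,221), (331,310) and (534,250). The scene view agrees, and the red ring is the decoy.

```bash
cat > h.py <<'E'
import numpy as np,cv2
def K(s):
    f=210/np.tan(np.radians(s["fovy"])/2); return np.array([[f,0,s["cx"]],[0,f,s["cy"]],[0,0,1]])
def ray(s,p,z):
    p=np.atleast_2d(np.float64(p)); u=cv2.undistortPoints(p[:,None],K(s),np.array(s["D"],float))[:,0]
    R=np.array(s["R"]);t=np.array(s["t"]); c=-R.T@t; d=np.c_[u,np.ones(len(u))]@R
    return c+d*((z-c[2])/d[:,2])[:,None]
def proj(s,X):
    return cv2.projectPoints(np.float64(X).reshape(-1,3),cv2.Rodrigues(np.array(s["R"]))[0],np.array(s["t"],float),K(s),np.array(s["D"],float))[0][:,0]
def tri(s1,p1,s2,p2):
    u=[cv2.undistortPoints(np.float64([[p]]),K(s),np.array(s["D"],float))[0].T for s,p in((s1,p1),(s2,p2))]
    P=[np.c_[s["R"],s["t"]] for s in(s1,s2)]
    X=cv2.triangulatePoints(P[0],P[1],u[0],u[1]); return (X[:3]/X[3])[:,0]
E
python3 - <<'E'
from h import *;import pickle
S=pickle.load(open("s0.pkl","rb"));k=560/784
for n,roi in(("top",(365,160,120,190)),("scene",(270,215,225,175))):
    s=S[n];im=s["color"];hsv=cv2.cvtColor(im,cv2.COLOR_RGB2HSV)
    x,y,w,h=[int(v*k) for v in roi]
    M=np.zeros(im.shape[:2],np.uint8);M[y:y+h,x:x+w]=1
    H,Sa,V=[hsv[...,i].astype(int) for i in range(3)]
    pl=((V>170)&(Sa<60)&(H>60)&(M>0)).astype(np.uint8)
    c=max(cv2.findContours(pl,0,2)[0],key=cv2.contourArea)
    rect=cv2.convexHull(c); q=cv2.approxPolyDP(rect,6,True)[:,0]
    Q=ray(s,q,.012);print(n,"plate",q.tolist(),np.round(Q[:,:2],4).tolist())
    sd=[np.linalg.norm(Q[i]-Q[i-1]).round(4) for i in range(len(Q))];print(sd)
    # ring: brown within plate
    br=(((H<25)|(H>165))&(Sa>25)&(V>70)&(M>0)).astype(np.uint8)
    hull=np.zeros_like(M);cv2.fillConvexPoly(hull,rect,1);br&=hull
    br=cv2.morphologyEx(br,cv2.MORPH_OPEN,np.ones((2,2),np.uint8))
    c=max(cv2.findContours(br,0,1)[0],key=lambda c:cv2.boundingRect(c)[2])
    W=ray(s,c[:,0],.032);e=cv2.fitEllipse(np.float32(W[:,:2]*1e4));print("ring",np.round(np.array(e[0])/1e4,4),np.round(np.array(e[1])/1e4,4))
    cv2.imwrite(f"pics/crop_{n}.png",cv2.resize(im[y:y+h,x:x+w,::-1],None,fx=4 if n=="top" else 3.5,fy=4 if n=="top" else 3.5,interpolation=2)); print("crop origin",x,y,w,h)
E
```

```text
top plate [[275, 124], [337, 128], [329, 241], [266, 235]] [[0.7275, 0.1591], [0.7123, 0.0129], [0.447, 0.0429], [0.4652, 0.1872]]
[np.float64(0.2638), np.float64(0.147), np.float64(0.2669), np.float64(0.1455)]
ring [0.5459 0.0782] [0.0745 0.0985]
crop origin 260 114 85 135
scene plate [[242, 160], [279, 177], [344, 228], [292, 273], [201, 197]] [[0.7311, 0.0244], [0.6335, 0.0138], [0.4457, 0.0413], [0.4608, 0.1863], [0.7246, 0.1587]]
[np.float64(0.1344), np.float64(0.0981), np.float64(0.1898), np.float64(0.1458), np.float64(0.2653)]
ring [0.5297 0.0966] [0.1123 0.1282]
crop origin 192 153 160 125
```

View pics/crop_top.png

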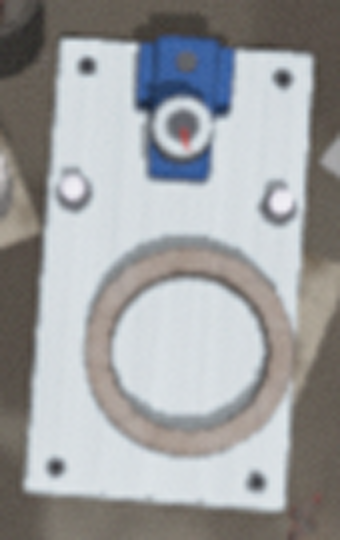

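View pics/crop_scene.png

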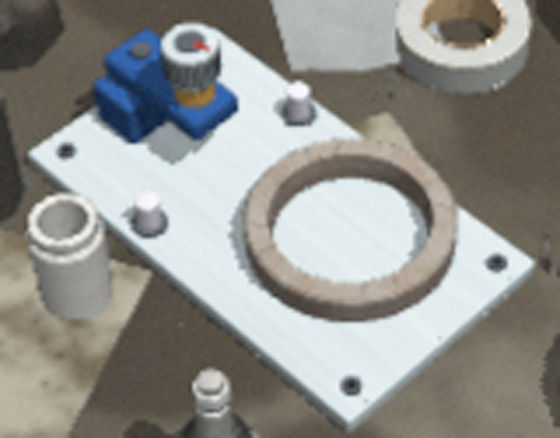

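The crops show the pin tops at (72,187) and (279,203) in the top crop and (148,203) and (299,90) in the scene crop. The head top is at (182,126) in the top crop and (191,43) in the scene crop. The ring is brown, centred near (189,347) in the top crop.

Run:
```python
from h import *;import pickle
S=pickle.load(open("s0.pkl","rb"));T,C=S["top"],S["scene"]
a=lambda u,v:(260+u/4-.375,114+v/4-.375); b=lambda u,v:(192+u/3.5-.36,153+v/3.5-.36)
pl=tri(T,a(72,187),C,b(148,203));pr=tri(T,a(279,203),C,b(299,90));hd=tri(T,a(182,126),C,b(191,43))
print("pins tri",pl,pr,np.linalg.norm(pl-pr),"head",hd)
P=[ray(s,p,.034)[0] for s,p in((T,a(72,187)),(T,a(279,203)),(C,b(148,203)),(C,b(299,90)))];print(np.round(P,4))
L=(P[0]+P[2])/2;R=(P[1]+P[3])/2
y=(L-R)[:2];y/=np.linalg.norm(y);x=np.array([y[1],-y[0]])
o1=((L+R)/2)[:2]-.03*x
cor=[np.array(q) for q in([.7275,.1591],[.7123,.0129],[.447,.0429],[.4652,.1872])]
cc=np.mean(cor,0);x2=cor[0]+cor[1]-cor[2]-cor[3];x2/=np.linalg.norm(x2);o2=cc+.01*x2
print("yaw pins",np.degrees(np.arctan2(x[1],x[0])),"origin",o1,"| plate yaw",np.degrees(np.arctan2(x2[1],x2[0])),o2)
for n,box in(("top",(280,168,336,232)),("scene",(258,188,326,248))):
    s=S[n];im=s["color"].astype(int);m=((im[...,0]-im[...,2])>8).astype(np.uint8)
    M=np.zeros_like(m);M[box[1]:box[3],box[0]:box[2]]=1;m&=M
    cs=cv2.findContours(m,cv2.RETR_CCOMP,1)[0];cs=sorted(cs,key=cv2.contourArea)[::-1][:2]
    for c in cs:
        e=cv2.fitEllipse(np.float32(ray(s,c[:,0],.032)[:,:2]*1e4));print(n,np.round(np.array(e[0])/1e4,4),np.round(np.array(e[1])/1e4,4))
for s,p in((T,a(182,126)),(C,b(191,43))): print("head",ray(s,p,.100))
rc=ray(T,a(189,347),.032)[0,:2];print("ring eye",rc)
for o,xx in((o1,x),(o2,x2)):
    yy=np.array([-xx[1],xx[0]])
    for n,p in(("ring",rc),("head",hd[:2])): print(n,np.round([(p-o)@xx,(p-o)@yy],4))
for n,p,z in(("ball",(331,300),.099),("bush",(353,214),.066),("tape",(534,250),.025)): print(n,ray(T,np.array(p)*560/784,z))
```

```text
pins tri [0.63404109 0.15425927 0.03128778] [0.61989048 0.03680305 0.03582107] 0.11839238245905921 head [0.64978468 0.09264284 0.10035251]
[[0.6342 0.1547 0.034 ]
 [0.6208 0.037  0.034 ]
 [0.6314 0.1553 0.034 ]
 [0.6205 0.0352 0.034 ]]
yaw pins -5.854780280151244 origin [0.59688758 0.09861656] | plate yaw -6.284165515205254 [0.59793991 0.0994304 ]
top [0.5352 0.084 ] [0.1186 0.1339]
top [0.5372 0.0915] [0.0919 0.0924]
scene [0.5329 0.0858] [0.1155 0.1557]
scene [0.5316 0.0975] [0.0778 0.0892]
head [[0.65058365 0.09310995 0.1       ]]
head [[0.64925717 0.09202049 0.1       ]]
ring eye [0.54006329 0.09113384]
ring [-0.0558 -0.0132]
head [ 0.0532 -0.0005]
ring [-0.0566 -0.0146]
head [ 0.0523 -0.0011]
ball [[0.50752485 0.24284309 0.099     ]]
bush [[0.6463137  0.20984125 0.066     ]]
tape [[ 0.58580076 -0.08208703  0.025     ]]
```

Request:
carry_out(
  steps=[
    {"tz": -20, "twist": 0.1, "fingers": 1},
    {"tz": -20, "twist": 0.1, "fingers": 1},
    {"tz": -20, "twist": 0.1, "fingers": 1},
    {"tz": -20, "twist": 0.1, "fingers": 1},
    {"tx": 10, "ty": -35, "fingers": 1},
    {"tx": 10, "ty": -35, "fingers": 1},
    {"tx": 10, "ty": -35, "fingers": 1},
    {"tx": 10, "ty": -35, "fingers": 1},
    {"tx": 10, "ty": -35, "fingers": 1},
    {"tx": 10, "ty": -35, "fingers": 1},
  ],
)

```text
invalid input
```

Request:
carry_out(
  steps=[
    {"fingers": 1, "tx": 0, "ty": 0, "tz": -20, "twist": 0.1},
    {"fingers": 1, "tx": 0, "ty": 0, "tz": -20, "twist": 0.1},
    {"fingers": 1, "tx": 0, "ty": 0, "tz": -20, "twist": 0.1},
    {"fingers": 1, "tx": 0, "ty": 0, "tz": -20, "twist": 0.1},
    {"fingers": 1, "tx": 10, "ty": -35, "tz": 0, "twist": 0},
    {"fingers": 1, "tx": 10, "ty": -35, "tz": 0, "twist": 0},
    {"fingers": 1, "tx": 10, "ty": -35, "tz": 0, "twist": 0},
    {"fingers": 1, "tx": 10, "ty": -35, "tz": 0, "twist": 0},
    {"fingers": 1, "tx": 10, "ty": -35, "tz": 0, "twist": 0},
    {"fingers": 1, "tx": 10, "ty": -35, "tz": 0, "twist": 0},
  ],
)

```text
t: 1.1
eef_pos: [0.2639, -0.3936, 0.3065]
tool_rot: [[0.995, -0.104, -0.0], [-0.104, -0.995, 0.0], [-0.0, -0.0, -1.0]]
wrist_force: [0.7, -1.1, 0.8]
gripper_width: 0.0916
gripper_force: 0.0
```

Request:
carry_out(
  steps=[
    {"fingers": 1, "tx": 12, "ty": -40, "tz": 0, "twist": 0},
    {"fingers": 1, "tx": 12, "ty": -40, "tz": 0, "twist": 0},
    {"fingers": 1, "tx": 12, "ty": -40, "tz": 0, "twist": 0},
    {"fingers": 1, "tx": 12, "ty": -40, "tz": 0, "twist": 0},
    {"fingers": 1, "tx": 12, "ty": -40, "tz": 0, "twist": 0},
    {"fingers": 1, "tx": 12, "ty": -40, "tz": 0, "twist": 0},
    {"fingers": 1, "tx": 12, "ty": -40, "tz": 0, "twist": 0},
    {"fingers": 1, "tx": 12, "ty": -40, "tz": 0, "twist": 0},
    {"fingers": 1, "tx": 12, "ty": -40, "tz": 0, "twist": 0},
    {"fingers": 1, "tx": 12, "ty": -40, "tz": 0, "twist": 0},
  ],
)

```text
t: 2.1
eef_pos: [0.4248, -0.0084, 0.3067]
tool_rot: [[0.995, -0.104, 0.0], [-0.104, -0.995, -0.0], [0.0, 0.0, -1.0]]
wrist_force: [0.6, -0.1, -0.6]
gripper_width: 0.0913
gripper_force: 0.0
```

Request:
carry_out(
  steps=[
    {"fingers": 1, "tx": 12, "ty": -38, "tz": 0, "twist": 0},
    {"fingers": 1, "tx": 12, "ty": -38, "tz": 20, "twist": 0},
    {"fingers": 1, "tx": 12, "ty": -35, "tz": 30, "twist": 0},
    {"fingers": 1, "tx": 0, "ty": 0, "tz": 40, "twist": 0},
    {"fingers": 1, "tx": 0, "ty": 0, "tz": 40, "twist": 0},
    {"fingers": 1, "tx": 0, "ty": 0, "tz": 40, "twist": 0},
    {"fingers": 1, "tx": 0, "ty": 0, "tz": 20, "twist": 0},
    {"fingers": 1, "tx": 0, "ty": 0, "tz": 0, "twist": 0},
    {"fingers": 1, "tx": 0, "ty": 0, "tz": 0, "twist": 0},
  ],
)

```text
t: 3.0
eef_pos: [0.4721, 0.0969, 0.117]
tool_rot: [[0.995, -0.104, -0.001], [-0.104, -0.995, 0.0], [-0.001, -0.0, -1.0]]
wrist_force: [0.1, -0.3, 0.3]
gripper_width: 0.0921
gripper_force: 0.0
```

Request:
carry_out(
  steps=[
    {"fingers": 1, "tx": 0, "ty": 0, "tz": 30, "twist": 0},
    {"fingers": 1, "tx": 0, "ty": 0, "tz": 30, "twist": 0},
    {"fingers": 1, "tx": 0, "ty": 0, "tz": 20, "twist": 0},
    {"fingers": 1, "tx": 0, "ty": 0, "tz": 12, "twist": 0},
    {"fingers": 1, "tx": 0, "ty": 0, "tz": 6, "twist": 0},
    {"fingers": 1, "tx": 0, "ty": 0, "tz": 0, "twist": 0},
  ],
)

```text
t: 3.6
eef_pos: [0.4726, 0.0968, 0.0192]
tool_rot: [[0.995, -0.104, 0.001], [-0.104, -0.995, 0.0], [0.001, -0.0, -1.0]]
wrist_force: [-0.6, 1.2, -0.2]
gripper_width: 0.0919
gripper_force: 0.0
```

Run:
```python
from rig import viewer;import cv2
im=viewer.snapshot("scene")["color"][140:300,180:400,::-1]
cv2.imwrite("pics/a.png",cv2.resize(im,None,fx=3,fy=3,interpolation=2))
```

```text
(no output)
```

View pics/a.png

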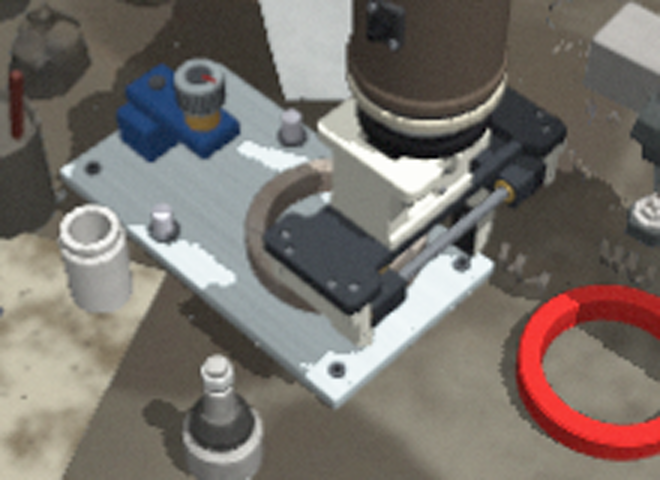

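The tool is behind the ring, with its fingers either side of the ring's rear edge at (350,335) and (480,240). Nothing is touched yet.

Request:
carry_out(
  steps=[
    {"fingers": 1, "tx": 9, "ty": 0, "tz": 0, "twist": 0},
    {"fingers": 1, "tx": 9, "ty": 0, "tz": 0, "twist": 0},
    {"fingers": 1, "tx": 6, "ty": -1.6, "tz": 0, "twist": 0},
    {"fingers": 1, "tx": 6, "ty": -1.6, "tz": 0, "twist": 0},
    {"fingers": 1, "tx": 6, "ty": -1.6, "tz": 0, "twist": 0},
    {"fingers": 1, "tx": 6, "ty": -1.6, "tz": 0, "twist": 0},
    {"fingers": 1, "tx": 6, "ty": -1.7, "tz": 0, "twist": 0},
    {"fingers": 1, "tx": 6, "ty": -1.7, "tz": 0, "twist": 0},
    {"fingers": 1, "tx": 6, "ty": -1.7, "tz": 0, "twist": 0},
    {"fingers": 1, "tx": 6, "ty": -1.7, "tz": 0, "twist": 0},
  ],
)

```text
t: 4.65
eef_pos: [0.538, 0.1025, 0.0187]
tool_rot: [[0.995, -0.104, -0.003], [-0.104, -0.995, -0.001], [-0.003, 0.002, -1.0]]
wrist_force: [-6.8, -0.7, 6.7]
gripper_width: 0.0917
gripper_force: 4.7
```

Request:
carry_out(
  steps=[
    {"fingers": 1, "tx": 3, "ty": -1, "tz": 0, "twist": 0},
    {"fingers": 1, "tx": 0, "ty": 0, "tz": 0, "twist": 0},
  ],
)

```text
t: 4.85
eef_pos: [0.5421, 0.1033, 0.0187]
tool_rot: [[0.995, -0.105, -0.001], [-0.105, -0.995, -0.001], [-0.001, 0.001, -1.0]]
wrist_force: [-3.7, -0.7, 4.9]
gripper_width: 0.0916
gripper_force: 3.4
```

Request:
carry_out(
  steps=[
    {"fingers": 1, "tx": 2, "ty": 0, "tz": 0, "twist": 0},
    {"fingers": 1, "tx": 0, "ty": 0, "tz": 0, "twist": 0},
  ],
)

```text
t: 5.05
eef_pos: [0.5436, 0.1033, 0.0187]
tool_rot: [[0.995, -0.104, -0.001], [-0.104, -0.995, -0.0], [-0.001, 0.001, -1.0]]
wrist_force: [-4.5, -0.8, 4.2]
gripper_width: 0.092
gripper_force: 4.0
```

Request:
carry_out(
  steps=[
    {"fingers": 1, "tx": 2, "ty": 0, "tz": 0, "twist": 0},
    {"fingers": 1, "tx": 2, "ty": -0.5, "tz": 0, "twist": 0},
    {"fingers": 1, "tx": 0, "ty": 0, "tz": 0, "twist": 0},
  ],
)

```text
t: 5.35
eef_pos: [0.5477, 0.1035, 0.0187]
tool_rot: [[0.995, -0.104, -0.001], [-0.104, -0.995, -0.0], [-0.001, 0.001, -1.0]]
wrist_force: [-4.4, 0.0, 5.2]
gripper_width: 0.0918
gripper_force: 3.9
```

Request:
carry_out(
  steps=[
    {"fingers": 1, "tx": 2, "ty": 0, "tz": 0, "twist": 0},
    {"fingers": 1, "tx": 0, "ty": 0, "tz": 0, "twist": 0},
  ],
)

```text
t: 5.55
eef_pos: [0.5497, 0.1034, 0.0187]
tool_rot: [[0.995, -0.104, -0.001], [-0.104, -0.995, -0.0], [-0.001, 0.0, -1.0]]
wrist_force: [-4.8, 0.1, 3.7]
gripper_width: 0.0917
gripper_force: 4.0
```

Run:
```python
from rig import viewer;import cv2
s=viewer.snapshot("scene")["color"][150:270,190:350,::-1];t=viewer.snapshot("top")["color"][110:230,250:350,::-1]
f=lambda i:cv2.resize(i,None,fx=3,fy=3,interpolation=2)
cv2.imwrite("pics/b.png",cv2.hconcat([f(s),f(t)]))
```

```text
(no output)
```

View pics/b.png

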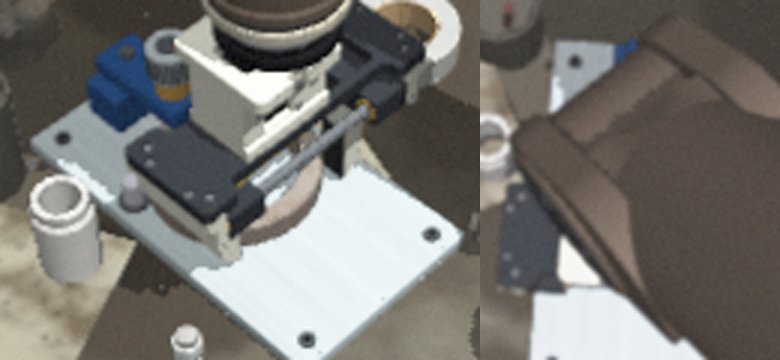

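The ring sits between the fingers at about (270,200) in the left half and is nearly at the pins. The push force is still only sliding friction, so I keep going in small steps.

Request:
carry_out(
  steps=[
    {"fingers": 1, "tx": 1.5, "ty": 0, "tz": 0, "twist": 0},
    {"fingers": 1, "tx": 0, "ty": 0, "tz": 0, "twist": 0},
  ],
)

```text
t: 5.85
eef_pos: [0.5513, 0.1033, 0.0187]
tool_rot: [[0.995, -0.104, -0.001], [-0.104, -0.995, -0.0], [-0.001, 0.0, -1.0]]
wrist_force: [-5.1, 0.4, 4.5]
gripper_width: 0.0917
gripper_force: 4.0
```

Request:
carry_out(
  steps=[
    {"fingers": 1, "tx": 1.5, "ty": 0, "tz": 0, "twist": 0},
    {"fingers": 1, "tx": 0, "ty": 0, "tz": 0, "twist": 0},
  ],
)

```text
t: 6.05
eef_pos: [0.5517, 0.1033, 0.0186]
tool_rot: [[0.995, -0.104, -0.003], [-0.104, -0.995, -0.0], [-0.002, 0.001, -1.0]]
wrist_force: [-8.8, 1.1, 7.1]
gripper_width: 0.092
gripper_force: 5.6
```

Request:
carry_out(
  steps=[
    {"fingers": 1, "tx": 1.5, "ty": 0, "tz": 0, "twist": 0},
    {"fingers": 1, "tx": 0, "ty": 0, "tz": 0, "twist": 0},
  ],
)

```text
t: 6.25
eef_pos: [0.5521, 0.1033, 0.0184]
tool_rot: [[0.995, -0.103, -0.004], [-0.103, -0.995, -0.0], [-0.004, 0.001, -1.0]]
wrist_force: [-11.7, 0.5, 9.7]
gripper_width: 0.0917
gripper_force: 7.2
```

Request:
carry_out(
  steps=[
    {"fingers": 1, "tx": 1.5, "ty": 0, "tz": 0, "twist": 0},
    {"fingers": 1, "tx": 0, "ty": 0, "tz": 0, "twist": 0},
  ],
)

```text
t: 6.45
eef_pos: [0.5526, 0.1033, 0.0183]
tool_rot: [[0.995, -0.103, -0.006], [-0.103, -0.995, -0.001], [-0.006, 0.001, -1.0]]
wrist_force: [-15.4, 1.3, 11.9]
gripper_width: 0.0918
gripper_force: 9.1
```

Request:
carry_out(
  steps=[
    {"fingers": 1, "tx": -4, "ty": 0, "tz": 0, "twist": 0},
    {"fingers": 1, "tx": -8, "ty": 0, "tz": 0, "twist": 0},
    {"fingers": 1, "tx": -15, "ty": 0, "tz": 0, "twist": 0},
    {"fingers": 1, "tx": -5, "ty": 0, "tz": -30, "twist": 0},
    {"fingers": 1, "tx": 0, "ty": 25, "tz": -40, "twist": 0},
    {"fingers": 1, "tx": -10, "ty": 40, "tz": -40, "twist": 0},
    {"fingers": 1, "tx": -10, "ty": 40, "tz": -40, "twist": 0},
    {"fingers": 1, "tx": -10, "ty": 40, "tz": -20, "twist": 0},
    {"fingers": 1, "tx": -10, "ty": 40, "tz": 0, "twist": 0},
    {"fingers": 1, "tx": 0, "ty": 0, "tz": 0, "twist": 0},
  ],
)

```text
t: 7.45
eef_pos: [0.4677, -0.0701, 0.1789]
tool_rot: [[0.994, -0.113, 0.001], [-0.113, -0.994, -0.004], [0.002, 0.004, -1.0]]
wrist_force: [-0.2, -0.0, -1.3]
gripper_width: 0.0916
gripper_force: 0.0
```

Run:
```python
from rig import viewer;import cv2,pickle
S={n:viewer.snapshot(n) for n in("scene","top")};pickle.dump(S,open("s1.pkl","wb"))
s=S["scene"]["color"][150:290,190:350,::-1];t=S["top"]["color"][110:250,250:350,::-1]
f=lambda i:cv2.resize(i,None,fx=3,fy=3,interpolation=2)
cv2.imwrite("pics/c.png",cv2.hconcat([f(s),f(t)]))
```

```text
(no output)
```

View pics/c.png

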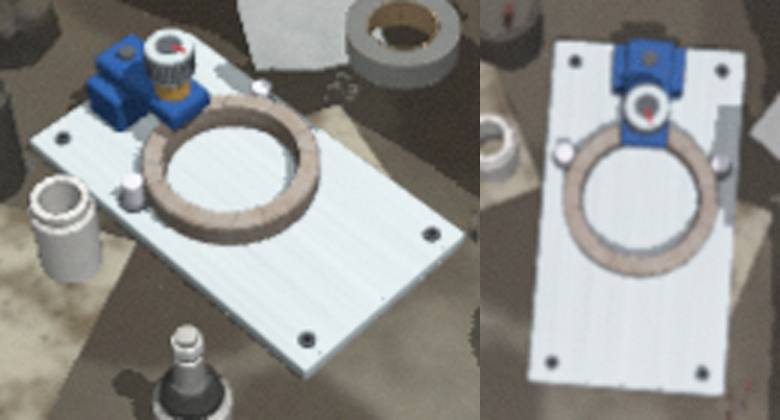

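The ring touches both pins, which are at (132,190) and (262,88) in the left half and (564,153) and (722,163) in the right. The screw head is free and still up. Next I check the height of the brush cup behind the column, refine the head position and read joint 7.

Run:
```python
from h import *;import pickle
from rig import sensors
S=pickle.load(open("s0.pkl","rb"));k=560/784
for n,a,b in(("tip1",(349,127),(225,217)),("tip2",(370,172),(261,236)),("rim",(358,158),(250,258))):
    print(n,np.round(tri(S["top"],np.array(a)*k,S["scene"],np.array(b)*k),3))
S=pickle.load(open("s1.pkl","rb"))
a=(250+(647-480)/3-.33,110+107/3-.33);b=(190+169/3-.33,150+46/3-.33)
print("head",tri(S["top"],a,S["scene"],b),ray(S["top"],a,.1),ray(S["scene"],b,.1))
st=sensors.read_state();print(np.round(st["joints"],3),st["wrist_torque"],st["t"])
```

```text
tip1 [0.757 0.205 0.148]
tip2 [0.702 0.183 0.127]
rim [0.733 0.199 0.079]
head [0.64985862 0.09247665 0.09985031] [[0.65010548 0.09267702 0.1       ]] [[0.64943343 0.09243006 0.1       ]]
[ 0.439  0.289 -0.506  1.963  0.174  0.93  -1.832] [0.01590317 0.03633609 0.00981092] 7.55
```

Run:
```python
from h import *;import pickle
S=pickle.load(open("s0.pkl","rb"))
a=lambda u,v:(260+u/4-.375,114+v/4-.375); b=lambda u,v:(192+u/3.5-.36,153+v/3.5-.36)
print("bolt",tri(S["top"],a(186,62),S["scene"],b(140,50)))
```

```text
bolt [0.69702186 0.08792416 0.061651  ]
```

Request:
carry_out(
  steps=[
    {"fingers": 1, "tx": 27, "ty": -30.5, "tz": 0, "twist": 0},
    {"fingers": 1, "tx": 27, "ty": -30.5, "tz": 0, "twist": 0},
    {"fingers": 1, "tx": 27, "ty": -30.5, "tz": 0, "twist": 0},
    {"fingers": 1, "tx": 27, "ty": -30.5, "tz": 0, "twist": 0},
    {"fingers": 1, "tx": 27, "ty": -30.5, "tz": 0, "twist": 0},
    {"fingers": 1, "tx": 27, "ty": -30.5, "tz": 0, "twist": 0},
    {"fingers": 1, "tx": 0, "ty": 0, "tz": 0, "twist": -0.14},
    {"fingers": 1, "tx": 0, "ty": 0, "tz": 0, "twist": -0.14},
    {"fingers": 1, "tx": 0, "ty": 0, "tz": 0, "twist": -0.14},
    {"fingers": 1, "tx": 0, "ty": 0, "tz": 0, "twist": -0.14},
  ],
)

```text
t: 8.55
eef_pos: [0.6491, 0.1038, 0.1778]
tool_rot: [[0.894, 0.447, -0.0], [0.447, -0.894, 0.001], [0.0, -0.001, -1.0]]
wrist_force: [0.4, 1.0, 0.3]
gripper_width: 0.0917
gripper_force: 0.0
```

Request:
carry_out(
  steps=[
    {"fingers": 1, "tx": 0, "ty": 0, "tz": 0, "twist": -0.14},
    {"fingers": 1, "tx": 0, "ty": 0, "tz": 0, "twist": -0.14},
    {"fingers": 1, "tx": 0, "ty": 0, "tz": 0, "twist": -0.14},
    {"fingers": 1, "tx": 0, "ty": 0, "tz": 0, "twist": -0.14},
    {"fingers": 1, "tx": 0, "ty": 0, "tz": 0, "twist": -0.14},
    {"fingers": 1, "tx": 0, "ty": 0, "tz": 0, "twist": -0.14},
    {"fingers": 1, "tx": 0, "ty": 0, "tz": 0, "twist": -0.14},
    {"fingers": 1, "tx": 0, "ty": 0, "tz": 0, "twist": -0.14},
    {"fingers": 1, "tx": 0, "ty": 0, "tz": 0, "twist": -0.14},
    {"fingers": 1, "tx": 0, "ty": 0, "tz": 0, "twist": -0.14},
  ],
)

```text
t: 9.55
eef_pos: [0.6492, 0.1035, 0.178]
tool_rot: [[-0.288, 0.958, 0.0], [0.958, 0.288, 0.001], [0.001, 0.001, -1.0]]
wrist_force: [-0.2, -0.4, -0.7]
gripper_width: 0.0922
gripper_force: 0.0
```

```bash
python3 -c "
from rig import sensors
import numpy as np
s=sensors.read_state();print(np.round(s['joints'],3),s['eef_pos'],np.round(s['tool_rot'],3).tolist())"
```

```text
[ 0.315  0.71  -0.943  1.493  0.59   1.241 -0.414] [0.64918186 0.10354983 0.1780137 ] [[-0.288, 0.958, 0.0], [0.958, 0.288, 0.001], [0.001, 0.001, -1.0]]
```

Request:
carry_out(
  steps=[
    {"fingers": 1, "tx": 0, "ty": 0, "tz": 0, "twist": -0.14},
    {"fingers": 1, "tx": 0, "ty": 0, "tz": 0, "twist": -0.14},
    {"fingers": 1, "tx": 0, "ty": 0, "tz": 0, "twist": -0.14},
    {"fingers": 1, "tx": 0, "ty": 0, "tz": 0, "twist": -0.14},
    {"fingers": 1, "tx": 0, "ty": 0, "tz": 0, "twist": -0.14},
    {"fingers": 1, "tx": 0, "ty": 0, "tz": 0, "twist": -0.14},
    {"fingers": 1, "tx": 0, "ty": 0, "tz": 0, "twist": -0.14},
    {"fingers": 1, "tx": 0, "ty": 0, "tz": 0, "twist": -0.14},
    {"fingers": 1, "tx": 0, "ty": 0, "tz": 0, "twist": -0.14},
    {"fingers": 1, "tx": 0, "ty": 0, "tz": 0, "twist": -0.14},
  ],
)

```text
t: 10.55
eef_pos: [0.6492, 0.1035, 0.1779]
tool_rot: [[-0.993, -0.121, -0.0], [-0.121, 0.993, 0.002], [-0.0, 0.002, -1.0]]
wrist_force: [0.4, -0.1, 0.1]
gripper_width: 0.092
gripper_force: 0.0
```

Request:
carry_out(
  steps=[
    {"fingers": 1, "tx": 0, "ty": 0, "tz": 0, "twist": -0.14},
    {"fingers": 1, "tx": 0, "ty": 0, "tz": 0, "twist": -0.14},
    {"fingers": 1, "tx": 0, "ty": 0, "tz": 0, "twist": -0.14},
    {"fingers": 1, "tx": 0, "ty": 0, "tz": 0, "twist": -0.14},
    {"fingers": 1, "tx": 0, "ty": 0, "tz": 0, "twist": -0.14},
    {"fingers": 1, "tx": 0, "ty": 0, "tz": 0, "twist": -0.14},
    {"fingers": 1, "tx": 0, "ty": 0, "tz": 0, "twist": -0.14},
    {"fingers": 1, "tx": 0, "ty": 0, "tz": 0, "twist": -0.14},
    {"fingers": 1, "tx": 0, "ty": 0, "tz": 0, "twist": -0.14},
    {"fingers": 1, "tx": 0, "ty": 0, "tz": 0, "twist": 0},
  ],
)

```text
t: 11.55
eef_pos: [0.6492, 0.1033, 0.1781]
tool_rot: [[-0.192, -0.981, 0.0], [-0.981, 0.192, 0.001], [-0.001, 0.0, -1.0]]
wrist_force: [-0.4, -0.0, 0.7]
gripper_width: 0.092
gripper_force: 0.0
```

```bash
python3 -c "
from rig import sensors
import numpy as np
s=sensors.read_state();print(np.round(s['joints'],3))
d=np.array([.6498,.0926,.070])-s['eef_pos'];R=s['tool_rot'];print(np.round(R,3).tolist(),R.T@d*1000)"
```

```text
[ 0.426  0.854 -1.246  1.483  0.813  1.386  2.087]
[[-0.192, -0.981, 0.0], [-0.981, 0.192, 0.001], [-0.001, 0.0, -1.0]] [ 10.48397719  -2.68227435 108.04233962]
```

Request:
carry_out(
  steps=[
    {"fingers": 1, "tx": 5, "ty": -1.3, "tz": 25, "twist": 0},
    {"fingers": 1, "tx": 5.5, "ty": -1.4, "tz": 25, "twist": 0},
    {"fingers": 1, "tx": 0, "ty": 0, "tz": 25, "twist": 0},
    {"fingers": 1, "tx": 0, "ty": 0, "tz": 20, "twist": 0},
    {"fingers": 1, "tx": 0, "ty": 0, "tz": 10, "twist": 0},
    {"fingers": 1, "tx": 0, "ty": 0, "tz": 3, "twist": 0},
    {"fingers": 1, "tx": 0, "ty": 0, "tz": 0, "twist": 0},
  ],
)

```text
t: 12.25
eef_pos: [0.6498, 0.0912, 0.0707]
tool_rot: [[-0.196, -0.981, 0.0], [-0.981, 0.196, 0.001], [-0.001, -0.0, -1.0]]
wrist_force: [-0.4, -0.0, 0.1]
gripper_width: 0.0918
gripper_force: 0.0
```

Run:
```python
from rig import sensors,viewer
import numpy as np,cv2
s=sensors.read_state();print(np.round(s['joints'],3),s['wrist_torque'],s['wrist_force'])
d=np.array([.6498,.0926,.070])-s['eef_pos'];R=s['tool_rot'];print(R.T@d*1000)
im=viewer.snapshot("scene")["color"][120:270,180:360,::-1]
cv2.imwrite("pics/d.png",cv2.resize(im,None,fx=4,fy=4,interpolation=2))
```

```text
[ 0.425  0.956 -1.171  1.589  0.921  1.236  2.023] [ 0.14214218 -0.05653172  0.07918838] [-0.40037635 -0.04260084  0.05023853]
[-1.37180596  0.32030228  0.65269097]
```

View pics/d.png

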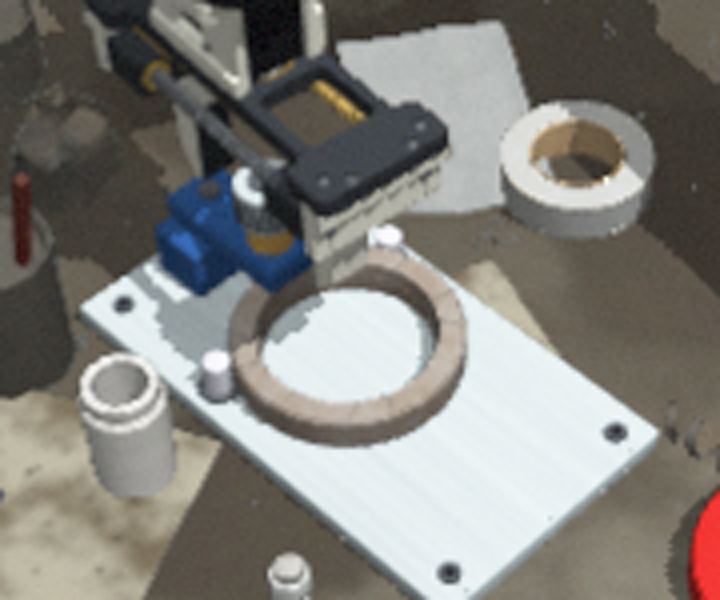

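The open fingers straddle the head at (262,205), with their tips above the arm, and the ring is still against the pins. Next I nudge 1.4 mm and grip.

Request:
carry_out(
  steps=[
    {"fingers": 0.5, "tx": -1.4, "ty": 0.3, "tz": 0.5, "twist": 0},
    {"fingers": 0.3, "tx": 0, "ty": 0, "tz": 0, "twist": 0},
    {"fingers": 0.2, "tx": 0, "ty": 0, "tz": 0, "twist": 0},
    {"fingers": 0.1, "tx": 0, "ty": 0, "tz": 0, "twist": 0},
    {"fingers": 0, "tx": 0, "ty": 0, "tz": 0, "twist": 0},
    {"fingers": 0, "tx": 0, "ty": 0, "tz": 0, "twist": 0},
    {"fingers": 0, "tx": 0, "ty": 0, "tz": 0, "twist": 0},
    {"fingers": 0, "tx": 0, "ty": 0, "tz": 0, "twist": 0},
  ],
  force=40,
)

```text
t: 13.1
eef_pos: [0.6499, 0.0919, 0.0699]
tool_rot: [[-0.196, -0.981, 0.001], [-0.981, 0.196, -0.0], [-0.0, -0.001, -1.0]]
wrist_force: [11.8, -2.0, 0.4]
gripper_width: 0.0327
gripper_force: 6.7
```

```bash
cat > st.py <<'E'
from rig import sensors
import numpy as np
s=sensors.read_state();R=s['tool_rot']
print("t",s['t'],"yaw",round(float(np.arctan2(R[1,0],R[0,0])),4),"tq",np.round(s['wrist_torque'],3),"F",np.round(s['wrist_force'],1),"pos",np.round(s['eef_pos'],4),"j",np.round(s['joints'],2),s['gripper_width'],s['gripper_force'])
E
python3 st.py
```

```text
t 13.1 yaw -1.7676 tq [-0.344 -2.771 -0.068] F [11.8 -2.   0.4] pos [0.6499 0.0919 0.0699] j [ 0.42  0.96 -1.17  1.59  0.92  1.23  2.02] 0.03268490082219692 6.655314266681671
```

Request:
carry_out(
  steps=[
    {"fingers": 0, "tx": 0, "ty": 0, "tz": 0, "twist": 0},
    {"fingers": 0, "tx": 0, "ty": 0, "tz": 0, "twist": 0},
    {"fingers": 0, "tx": 0, "ty": 0, "tz": 0, "twist": 0},
  ],
)

```text
t: 13.4
eef_pos: [0.6504, 0.0918, 0.07]
tool_rot: [[-0.196, -0.981, 0.001], [-0.981, 0.196, 0.0], [-0.0, -0.001, -1.0]]
wrist_force: [5.9, -0.2, -1.4]
gripper_width: 0.0311
gripper_force: 40.0
```

```bash
python3 st.py
```

```text
t 13.4 yaw -1.7681 tq [ 0.095 -1.125 -0.037] F [ 5.9 -0.2 -1.4] pos [0.6504 0.0918 0.07  ] j [ 0.42  0.96 -1.17  1.59  0.92  1.23  2.02] 0.03105139009006689 39.999534487724304
```

Request:
carry_out(
  steps=[
    {"fingers": 0, "tx": 0, "ty": -0.6, "tz": 0, "twist": 0},
    {"fingers": 0, "tx": 0, "ty": 0, "tz": 0.1, "twist": 0.1},
    {"fingers": 0, "tx": 0, "ty": 0, "tz": 0.1, "twist": 0.1},
    {"fingers": 0, "tx": 0, "ty": 0, "tz": 0.1, "twist": 0.1},
    {"fingers": 0, "tx": 0, "ty": 0, "tz": 0.1, "twist": 0.1},
    {"fingers": 0, "tx": 0, "ty": 0, "tz": 0.1, "twist": 0.1},
    {"fingers": 0, "tx": 0, "ty": 0, "tz": 0.1, "twist": 0.1},
    {"fingers": 0, "tx": 0, "ty": 0, "tz": 0.1, "twist": 0.1},
    {"fingers": 0, "tx": 0, "ty": 0, "tz": 0.1, "twist": 0.1},
    {"fingers": 0, "tx": 0, "ty": 0, "tz": 0, "twist": 0},
  ],
)

```text
t: 14.4
eef_pos: [0.6492, 0.0928, 0.0691]
tool_rot: [[-0.84, -0.543, -0.001], [-0.543, 0.84, 0.0], [0.001, 0.001, -1.0]]
wrist_force: [-1.1, 1.2, 1.1]
gripper_width: 0.0311
gripper_force: 40.0
```

```bash
python3 st.py
```

```text
t 14.4 yaw -2.5678 tq [0.549 0.317 0.084] F [-1.1  1.2  1.1] pos [0.6492 0.0928 0.0691] j [ 0.37  0.88 -1.02  1.59  0.8   1.14  1.3 ] 0.03111875846353907 40.00136375427246
```

Request:
carry_out(
  steps=[
    {"fingers": 0, "tx": 0, "ty": 0, "tz": 0.1, "twist": 0.1},
    {"fingers": 0, "tx": 0, "ty": 0, "tz": 0.1, "twist": 0.1},
    {"fingers": 0, "tx": 0, "ty": 0, "tz": 0.1, "twist": 0.1},
    {"fingers": 0, "tx": 0, "ty": 0, "tz": 0.1, "twist": 0.1},
    {"fingers": 0, "tx": 0, "ty": 0, "tz": 0.1, "twist": 0.1},
    {"fingers": 0, "tx": 0, "ty": 0, "tz": 0.1, "twist": 0.1},
    {"fingers": 0, "tx": 0, "ty": 0, "tz": 0.1, "twist": 0.1},
    {"fingers": 0, "tx": 0, "ty": 0, "tz": 0.1, "twist": 0.1},
    {"fingers": 0, "tx": 0, "ty": 0, "tz": 0.1, "twist": 0.1},
    {"fingers": 0, "tx": 0, "ty": 0, "tz": 0.1, "twist": 0.1},
  ],
)

```text
t: 15.4
eef_pos: [0.6492, 0.0948, 0.0682]
tool_rot: [[-0.911, 0.412, -0.001], [0.412, 0.911, 0.003], [0.002, 0.003, -1.0]]
wrist_force: [-1.9, 6.3, -0.3]
gripper_width: 0.0315
gripper_force: 40.0
```

```bash
python3 st.py
```

```text
t 15.4 yaw 2.7174 tq [1.462 0.109 0.022] F [-1.9  6.3 -0.3] pos [0.6492 0.0948 0.0682] j [ 0.27  0.79 -0.81  1.6   0.64  1.03  0.41] 0.031547205496263296 39.9968022108078
```

Request:
carry_out(
  steps=[
    {"fingers": 0, "tx": 0, "ty": 0.7, "tz": 0.1, "twist": 0.1},
    {"fingers": 0, "tx": 0, "ty": 0, "tz": 0.1, "twist": 0.1},
    {"fingers": 0, "tx": 0, "ty": 0, "tz": 0.1, "twist": 0.1},
    {"fingers": 0, "tx": 0, "ty": 0, "tz": 0, "twist": 0},
  ],
)

```text
t: 15.8
eef_pos: [0.6495, 0.0953, 0.0679]
tool_rot: [[-0.75, 0.662, -0.001], [0.662, 0.75, 0.003], [0.003, 0.001, -1.0]]
wrist_force: [-1.8, 6.3, 0.1]
gripper_width: 0.0312
gripper_force: 40.0
```

```bash
python3 st.py
```

```text
t 15.8 yaw 2.4186 tq [1.432 0.032 0.067] F [-1.8  6.3  0.1] pos [0.6495 0.0953 0.0679] j [ 0.23  0.76 -0.74  1.61  0.58  1.    0.15] 0.031246052497044104 40.00117063522339
```

Request:
carry_out(
  steps=[
    {"fingers": 0, "tx": 0.6, "ty": 0.4, "tz": 0.1, "twist": 0.1},
    {"fingers": 0, "tx": 0, "ty": 0, "tz": 0.1, "twist": 0.1},
    {"fingers": 0, "tx": 0, "ty": 0, "tz": 0, "twist": 0},
  ],
)

```text
t: 16.1
eef_pos: [0.6498, 0.0956, 0.0677]
tool_rot: [[-0.604, 0.797, -0.0], [0.797, 0.604, 0.002], [0.002, 0.001, -1.0]]
wrist_force: [-0.3, 6.0, -0.6]
gripper_width: 0.0308
gripper_force: 40.0
```

```bash
python3 st.py
```

```text
t 16.1 yaw 2.2194 tq [ 1.366 -0.214  0.053] F [-0.3  6.  -0.6] pos [0.6498 0.0956 0.0677] j [ 0.2   0.75 -0.69  1.61  0.55  0.99 -0.02] 0.03083531235567648 40.0010883808136
```

Request:
carry_out(
  steps=[
    {"fingers": 0, "tx": 0.5, "ty": 0.4, "tz": 0.1, "twist": 0.1},
    {"fingers": 0, "tx": 0, "ty": 0, "tz": 0.1, "twist": 0.1},
    {"fingers": 0, "tx": 0, "ty": 0, "tz": 0, "twist": 0},
  ],
)

```text
t: 16.4
eef_pos: [0.6502, 0.0957, 0.0675]
tool_rot: [[-0.434, 0.901, 0.0], [0.901, 0.434, 0.002], [0.002, 0.001, -1.0]]
wrist_force: [0.9, 5.9, -0.2]
gripper_width: 0.0312
gripper_force: 40.0
```

```bash
python3 st.py
```

```text
t 16.4 yaw 2.0201 tq [ 1.339 -0.472  0.032] F [ 0.9  5.9 -0.2] pos [0.6502 0.0957 0.0675] j [ 0.18  0.73 -0.64  1.61  0.51  0.97 -0.19] 0.031245423873425902 40.000948905944824
```

Request:
carry_out(
  steps=[
    {"fingers": 0, "tx": 0.5, "ty": 0, "tz": 0.1, "twist": 0.1},
    {"fingers": 0, "tx": 0, "ty": 0, "tz": 0.1, "twist": 0.1},
    {"fingers": 0, "tx": 0, "ty": 0, "tz": 0, "twist": 0},
  ],
)

```text
t: 16.7
eef_pos: [0.6505, 0.0959, 0.0673]
tool_rot: [[-0.247, 0.969, 0.001], [0.969, 0.247, 0.002], [0.001, 0.001, -1.0]]
wrist_force: [3.5, 4.6, -2.5]
gripper_width: 0.0313
gripper_force: 40.0
```

```bash
python3 st.py
```

```text
t 16.7 yaw 1.82 tq [ 1.151 -0.836  0.094] F [ 3.5  4.6 -2.5] pos [0.6505 0.0959 0.0673] j [ 0.15  0.72 -0.6   1.61  0.47  0.95 -0.36] 0.03134694254719141 40.00066816806793
```

Request:
carry_out(
  steps=[
    {"fingers": 0, "tx": 0, "ty": 0, "tz": 0.1, "twist": 0.1},
    {"fingers": 0, "tx": 0, "ty": 0, "tz": 0.1, "twist": 0.05},
    {"fingers": 0, "tx": 0, "ty": 0, "tz": 0, "twist": 0},
  ],
)

```text
t: 17.0
eef_pos: [0.6509, 0.096, 0.0672]
tool_rot: [[-0.101, 0.995, 0.002], [0.995, 0.101, 0.002], [0.002, 0.002, -1.0]]
wrist_force: [3.9, 5.8, -2.4]
gripper_width: 0.031
gripper_force: 40.0
```

```bash
python3 st.py
```

```text
t 17.0 yaw 1.6717 tq [ 1.196 -1.065  0.067] F [ 3.9  5.8 -2.4] pos [0.6509 0.096  0.0672] j [ 0.13  0.71 -0.56  1.61  0.44  0.94 -0.49] 0.030964485079707244 40.00023007392883
```

Request:
carry_out(
  steps=[
    {"fingers": 0, "tx": 0.5, "ty": 0.4, "tz": 0.1, "twist": 0.1},
    {"fingers": 0, "tx": 0, "ty": 0, "tz": 0.1, "twist": 0.1},
    {"fingers": 0, "tx": 0, "ty": 0, "tz": 0, "twist": 0},
  ],
)

```text
t: 17.3
eef_pos: [0.6513, 0.0959, 0.067]
tool_rot: [[0.101, 0.995, 0.002], [0.995, -0.101, 0.001], [0.001, 0.001, -1.0]]
wrist_force: [3.4, 4.5, -2.1]
gripper_width: 0.0309
gripper_force: 40.0
```

```bash
python3 st.py
```

```text
t 17.3 yaw 1.4696 tq [ 0.751 -1.045  0.078] F [ 3.4  4.5 -2.1] pos [0.6513 0.0959 0.067 ] j [ 0.1   0.7  -0.51  1.62  0.4   0.93 -0.66] 0.030879002906137962 40.000823736190796
```

Request:
carry_out(
  steps=[
    {"fingers": 0, "tx": 0, "ty": 0, "tz": 0.1, "twist": 0.1},
    {"fingers": 0, "tx": 0, "ty": 0, "tz": 0.1, "twist": 0.05},
    {"fingers": 0, "tx": 0, "ty": 0, "tz": 0, "twist": 0},
  ],
)

```text
t: 17.6
eef_pos: [0.6516, 0.0959, 0.0668]
tool_rot: [[0.247, 0.969, 0.002], [0.969, -0.247, 0.001], [0.002, 0.002, -1.0]]
wrist_force: [4.8, 3.6, -1.4]
gripper_width: 0.031
gripper_force: 40.0
```

```bash
python3 st.py
```

```text
t 17.6 yaw 1.3213 tq [ 0.753 -1.196  0.071] F [ 4.8  3.6 -1.4] pos [0.6516 0.0959 0.0668] j [ 0.07  0.69 -0.47  1.62  0.37  0.92 -0.78] 0.031047027725108964 40.000330209732056
```

Total is 3.19 rad and torque is still at the friction level.

Request:
carry_out(
  steps=[
    {"fingers": 0, "tx": 0.4, "ty": 0.4, "tz": 0.1, "twist": 0.1},
    {"fingers": 0, "tx": 0, "ty": 0, "tz": 0.1, "twist": 0.1},
    {"fingers": 0, "tx": 0, "ty": 0, "tz": 0, "twist": 0},
  ],
)

```text
t: 17.9
eef_pos: [0.652, 0.0957, 0.0666]
tool_rot: [[0.436, 0.9, 0.002], [0.9, -0.436, 0.001], [0.001, 0.001, -1.0]]
wrist_force: [4.8, 2.9, -1.6]
gripper_width: 0.0312
gripper_force: 40.0
```

```bash
python3 st.py
```

```text
t 17.9 yaw 1.1193 tq [ 0.523 -1.057  0.075] F [ 4.8  2.9 -1.6] pos [0.652  0.0957 0.0666] j [ 0.04  0.68 -0.42  1.62  0.33  0.91 -0.95] 0.0311662488983024 40.00087022781372
```

Request:
carry_out(
  steps=[
    {"fingers": 0, "tx": 0, "ty": 0, "tz": 0.1, "twist": 0.1},
    {"fingers": 0, "tx": 0, "ty": 0, "tz": 0.1, "twist": 0.05},
    {"fingers": 0, "tx": 0, "ty": 0, "tz": 0, "twist": 0},
  ],
)

```text
t: 18.2
eef_pos: [0.6523, 0.0956, 0.0666]
tool_rot: [[0.564, 0.826, 0.002], [0.826, -0.564, 0.0], [0.002, 0.002, -1.0]]
wrist_force: [4.4, 2.1, 0.5]
gripper_width: 0.0312
gripper_force: 40.0
```

```bash
python3 st.py
```

```text
t 18.2 yaw 0.9712 tq [ 0.461 -1.179  0.197] F [4.4 2.1 0.5] pos [0.6523 0.0956 0.0666] j [ 0.02  0.68 -0.38  1.62  0.3   0.9  -1.08] 0.03115252777721625 40.000571608543396
```

Seating has begun: torque rose from 0.075 to 0.197 N m and z has stopped dropping. From here I use small turns with no downward shift.

Request:
carry_out(
  steps=[
    {"fingers": 0, "tx": 0, "ty": 0, "tz": 0, "twist": 0.1},
    {"fingers": 0, "tx": 0, "ty": 0, "tz": 0, "twist": 0},
  ],
)

```text
t: 18.4
eef_pos: [0.6524, 0.0955, 0.0666]
tool_rot: [[0.645, 0.764, 0.003], [0.764, -0.645, 0.0], [0.002, 0.002, -1.0]]
wrist_force: [5.2, 1.6, -0.1]
gripper_width: 0.0307
gripper_force: 40.0
```

```bash
python3 st.py
```

```text
t 18.4 yaw 0.8698 tq [ 0.349 -1.224  0.388] F [ 5.2  1.6 -0.1] pos [0.6524 0.0955 0.0666] j [ 0.    0.67 -0.36  1.62  0.28  0.89 -1.16] 0.030733995460183575 40.000789761543274
```

Request:
carry_out(
  steps=[
    {"fingers": 0, "tx": 0, "ty": 0, "tz": 0, "twist": 0.02},
    {"fingers": 0, "tx": 0, "ty": 0, "tz": 0, "twist": 0},
    {"fingers": 0, "tx": 0, "ty": 0, "tz": 0, "twist": 0},
  ],
)

```text
t: 18.7
eef_pos: [0.6525, 0.0955, 0.0666]
tool_rot: [[0.658, 0.753, 0.003], [0.753, -0.658, 0.0], [0.002, 0.002, -1.0]]
wrist_force: [6.1, 3.0, -0.2]
gripper_width: 0.0308
gripper_force: 40.0
```

```bash
python3 st.py
```

```text
t 18.7 yaw 0.8532 tq [ 0.367 -1.347  0.379] F [ 6.1  3.  -0.2] pos [0.6525 0.0955 0.0666] j [ 0.    0.67 -0.35  1.62  0.28  0.89 -1.18] 0.03079753526000084 39.99999225139618
```

Request:
carry_out(
  steps=[
    {"fingers": 0.5, "tx": 0, "ty": 0, "tz": 0, "twist": 0},
    {"fingers": 0.7, "tx": 0, "ty": 0, "tz": 0, "twist": 0},
    {"fingers": 0.8, "tx": 0, "ty": 0, "tz": 0, "twist": 0},
    {"fingers": 0.8, "tx": 0, "ty": 0, "tz": 0, "twist": 0},
    {"fingers": 0.8, "tx": 0, "ty": 0, "tz": -10, "twist": 0},
    {"fingers": 0.8, "tx": 0, "ty": 0, "tz": -30, "twist": 0},
    {"fingers": 0.8, "tx": 0, "ty": 0, "tz": -40, "twist": 0},
    {"fingers": 0.8, "tx": 0, "ty": 0, "tz": -40, "twist": 0},
  ],
)

```text
t: 19.5
eef_pos: [0.6506, 0.0951, 0.188]
tool_rot: [[0.663, 0.749, -0.001], [0.749, -0.663, 0.0], [-0.0, -0.001, -1.0]]
wrist_force: [0.7, -0.4, 0.8]
gripper_width: 0.0731
gripper_force: 0.0
```

Request:
carry_out(
  steps=[
    {"fingers": 0.8, "tx": -30, "ty": 20, "tz": -10, "twist": 0},
    {"fingers": 0.8, "tx": -30, "ty": 30, "tz": 0, "twist": 0},
    {"fingers": 0.8, "tx": -30, "ty": 30, "tz": 0, "twist": 0},
    {"fingers": 0.8, "tx": -30, "ty": 30, "tz": 0, "twist": 0},
    {"fingers": 0.8, "tx": -30, "ty": 30, "tz": 0, "twist": 0},
    {"fingers": 0.8, "tx": -30, "ty": 0, "tz": 0, "twist": 0},
    {"fingers": 0.8, "tx": 0, "ty": 0, "tz": 0, "twist": 0},
    {"fingers": 0.8, "tx": 0, "ty": 0, "tz": 0, "twist": 0},
  ],
)

```text
t: 20.3
eef_pos: [0.6362, -0.1328, 0.197]
tool_rot: [[0.664, 0.748, 0.001], [0.748, -0.664, 0.0], [0.0, 0.0, -1.0]]
wrist_force: [0.4, 0.6, 0.5]
gripper_width: 0.0733
gripper_force: 0.0
```

```bash
python3 - <<'E'
from rig import viewer;import cv2
s=viewer.snapshot("scene")["color"][130:300,180:370,::-1];t=viewer.snapshot("top")["color"][110:280,230:400,::-1]
f=lambda i:cv2.resize(i,None,fx=2.2,fy=2.2,interpolation=2)
cv2.imwrite("pics/e.png",cv2.hconcat([f(s),f(t)]))
E
python3 st.py
```

```text
t 20.4 yaw 0.8477 tq [ 0.02  -0.028 -0.022] F [ 0.3 -0.3 -0.3] pos [ 0.6369 -0.1308  0.1968] j [ 0.36  0.53 -0.36  1.52  0.2   1.13 -0.77] 0.07344317406374583 0.0
```

View pics/e.png

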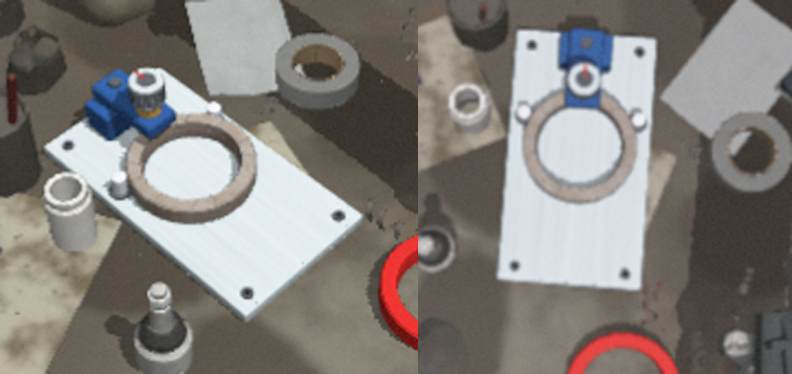

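The ring rests on both pins, at (120,183) and (214,108) in the left half. The head is down with its red line turned about half a turn and pointing up at (585,72) in the right half. The bystanders are where they were and the arm is clear.

```bash
python3 -c "
from rig import ctrl
print(ctrl.hand_in())"
```

```text
the job is handed in; nothing more can be done
None
```

The job is handed in, with no verdict returned: the ring rests against both pins, the thumbscrew is seated at about 0.38 N m and released, the arm is clear, and the bystanders were not touched.

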